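# Close the pickling jar: seat the lid disk, then screw the ring down

### The arm

A 6-joint arm with a two-finger parallel gripper is mounted at the origin on the work surface. World frame = base frame: x ahead of the robot, y to its left, z up, the work surface at z = 0. Lengths are in m, angles in rad, forces in N, time in s.
With the tool pointing down it reaches from about 0.35 to 0.975 m from the base axis. Payload 4.9 kg.
Tool frame: the origin (TCP) lies at the very end of the fingers, on their centre line; the grasp point (between the pads) lies 19 mm behind it; z points along the fingers, y is the line along which they close (so a half turn about z gives the same grasp; the last joint's range is limited). The gripper opens to 85 mm and grips with 20 to 120 N. Pads are 22 mm wide; open, the fingers measure 114 mm over their backs; the gripper's body (76 mm by 85 mm) begins 54 mm behind the grasp point. The pads swing forward as they close: fully open they stand 13 mm farther back than shut.
Start: joints at [1.163, 0.053, 1.613, -0, 1.476, -0.119], TCP at [0.178, 0.599, 0.231] pointing down, gripper open.
Joint ranges: [-3.01, 3.01], [-1.01, 2.22], [0.06, 2.58], [-1.02, 4.17], [0.09, 2.62], [-3.14, 3.14]. Speed limits (rad/s): [2.57, 2.57, 3.14, 3.14, 3.14, 3.14].

### API

Orientations are given as a rotation vector (axis times angle).
In Python, from station import ctrl, imaging gives the robot as it stands.
- The arm moves only by the tool play_rows, never from a script. Its argument "series" is a list of rows, each a list of 3 entries, a list of its own where there are three numbers: the opening, from 0 (shut) to 1 (fully open), then the shift along the tool's x, y, z each as a share of 0.05 m, from -1 to 1, then the turn, a rotation vector about the tool's x, y, z each as a share of 8 degrees, from -1 to 1. In form: [[grip, [dx, dy, dz], [ax, ay, az]], ...]. A call has 1 to 8 rows; each row shifts and turns the commanded pose from where the row before left it, along the tool's axes as they then stand; what a row does not reach is not made up. A row lasts 1/8 s, in which the tool goes at most 62.5 mm and 10.7 degrees, less where a joint would pass 70% of its speed; a pose out of reach is approached as far as the arm can. A call with a number of a shift or a turn outside -1 to 1 is refused whole. A call with a gripper value outside its range is refused whole. The fingers move at their own pace and stop on an object; "force" is the grip in N (left out, the last holds). Time passes only in rows, so rows that do not move let the fingers close. It gives the time, the measured TCP pose, the force, the opening and the grip force at its end, in the units of the state.
- ctrl.get_obs(): the state, without advancing time (a new reading comes with each control period).
- imaging.get_image(name): name is "side" or "top"; returns a dict with "color" (400x640x3 uint8, blue, green, red), "fx", "fy", "cx", "cy" (pixels), "extrinsics" (4x4, takes a point from world to camera coordinates). Camera axes: x right, y down, z forward; pixel columns grow to the right and rows downward; lengths in m; the calibration is good to about 2 mm. A picture is of the moment at which its call begins. There is no depth.
- ctrl.finish_job(): hands the job in; it is judged then, once.
The state is a dict: "t": time; "q": joint angles; "dq": joint speeds; "effort": joint torques, N m; "tool_pos": TCP position; "tool_rot": TCP orientation; "contact_force": force on the tool from outside, world axes, zero at the start; "wrist_torque": the same for the moment, N m; "opening": finger opening in m; "grip_force": force on a finger pad.
Only numpy, scipy, OpenCV 4.12 (cv2) and the standard library are available. Lean on these libraries where they do the work, as an engineer would, in place of code of your own. Each camera call takes 0.05 s, during which the arm holds its last target. There are 200 camera calls.

### The job

Close the jar of pickles: first lay the orange lid disk flat in the jar's mouth so that it sits fully home, and let go of it; then put the brass ring over it and screw it on clockwise until it is finger-tight and still clamps the disk when you let go. Go gently, the glass and the disk crack if pressed or clamped hard, and do not disturb the mug, the spice jar or the bowl.

Things in the scene. Friction and masses are not known exactly. Their poses are not given: they have to be found in the camera images.
- mouth (a point): centre of the jar's mouth at the top of its glass lip, 110 mm above the counter, z up. The mouth is a round recess 42 mm wide and 3 mm deep, floored by a red rubber gasket (hole 32 mm) that gives 1 mm per 6 N. Lip and neck are 47 mm wide outside
- jar: the fixed jar; origin on the counter under the mouth. Grey holder 104 mm wide, 16 mm high; body 72 mm wide; shoulder ends 88 mm above the counter, neck above it. On the neck three thread ridges, 57 mm across, 3 mm thick, starting 2.5 mm below the lip at angles not told; right-handed: the ring goes down 1 mm per 15 degrees clockwise from above
- disk_centre (a point): orange lid disk, point half-way up (11.5 mm above its underside), z up. Disk 40 mm wide, 6.5 mm thick, lower edge chamfered 1.2 mm; in the middle on top an upright round grip knob 12 mm wide, 16.5 mm tall (23 mm high in all). Lies on the counter, knob up
- disk: the disk again, origin at the centre of its underside; about 40 g. Seated, its underside is 3 mm below the lip and its flat top 3.5 mm above. It has 1 mm play in the recess; if it catches on the lip, press with a few N and slide it about until it drops in
- ring_centre (a point): brass screw ring, point half-way up (8.75 mm above its underside), z up. 65 mm wide outside, 17.5 mm high, bore 59 mm; at the top a 3 mm flange leaves a 28 mm hole (the knob passes through it); three lugs at the lower edge reach in to 50 mm across. Lies on the counter, flange up, as it goes on the jar. About 70 g
- ring: the ring, origin under its centre. On the jar its lugs first rest on the ridges, underside 2 to 11 mm below the lip. Press lightly (5 N), turn clockwise 60 to 210 degrees in all: flange meets the disk at underside 11 mm below the lip, turns on freely up to 40 degrees, then the thread pulls ring and hand down: tight after 1 to 2 mm; at 3.5 mm the flange jams on the lip: too far
- mug: bystander: blue mug, 76 mm wide, 85 mm high, origin at its underside; leave alone
- spice: bystander: spice jar with black cap, 48 mm wide, 90 mm high, origin at its underside; leave alone
- bowl: bystander: white bowl, 96 mm wide, 45 mm high, origin at its underside; leave alone
Things that resemble listed ones, but are neither listed nor needed, are in the scene too. Of the things that look like the disk, the smallest one is meant.

How it is judged:
By the outcome, as a careful person would: the job done as asked, in the order asked, and still so for the second after the job is handed in, with the robot touching nothing.
It also fails if it takes over 69 s, if anything falls off the work surface, if the arm or the gripper's body presses on something with over 40 N, if the wrist force passes 120 N, or if a joint passes its speed limit or range.

## Working session

There is one attempt and no reset: what is moved stays moved. The work goes in short steps, Python scripts to look and compute and a tool call to move; the robot and the scene stay as the last step left them, time stands still between calls to the robot, and variables do not carry over. Pictures are saved under pics/ and viewed, at most 10 in all, crops included, and the job is handed in when it is done.

Besides the shell and the picture viewer there is one more tool, called after "Emit:" as name(argument=value, ...), one argument or row to a line, values as JSON. play_rows: Moves the arm, as the interface text tells. Shift numbers are shares of 0.05 m and turn numbers shares of 8 degrees, none past 1 either way. Its arguments: {"type":"object","properties":{"series":{"type":"array"},"force":{"type":"number"}},"required":["series"]}

```bash
mkdir -p pics
cat > h.py <<'E'
import numpy as np, cv2
from station import ctrl, imaging
def shot(n,save=None):
    d=imaging.get_image(n)
    if save: cv2.imwrite('pics/'+save,d['color'])
    return d
def ray(d,u,v):
    E=np.array(d['extrinsics']);R,t=E[:3,:3],E[:3,3]
    return -R.T@t, R.T@np.array([(u-d['cx'])/d['fx'],(v-d['cy'])/d['fy'],1])
def plane(d,u,v,z):
    o,r=ray(d,u,v); return o+r*(z-o[2])/r[2]
def proj(d,p):
    E=np.array(d['extrinsics']);c=E[:3,:3]@np.array(p)+E[:3,3]
    return c[0]/c[2]*d['fx']+d['cx'],c[1]/c[2]*d['fy']+d['cy']
E
python3 - <<'E'
from h import *
for n in('top','side'):
    d=shot(n,n+'0.png');print(n,d['fx'],d['cx'],d['cy'],np.round(d['extrinsics'],3).tolist(), ray(d,0,0)[0])
o=ctrl.get_obs();print(o)
E
```

```text
top 392.8565691089614 316.84360071579823 197.0899066331572 [[-0.007, -1.0, -0.005, 0.003], [-0.975, 0.008, -0.222, 0.607], [0.222, 0.003, -0.975, 0.95], [0.0, 0.0, 0.0, 1.0]] [ 0.38069994 -0.00453574  1.0608035 ]
side 440.18171494091644 316.79096692106964 199.13003777433582 [[-0.664, -0.748, 0.013, 0.42], [-0.58, 0.504, -0.641, 0.416], [0.472, -0.433, -0.768, 0.751], [0.0, 0.0, 0.0, 1.0]] [0.1651304  0.42987618 0.83747964]
{'t': 0.1, 'q': array([ 1.16301398e+00,  5.33257712e-02,  1.61415002e+00, -2.97536887e-06,
        1.47600654e+00, -1.19014757e-01]), 'dq': array([-0.00011671, -0.00131605, -0.00210507,  0.00096302,  0.00184454,
        0.00042108]), 'effort': array([ 1.90208534e-04, -3.94902527e+01, -3.71363389e+01, -1.06642603e-04,
        3.92511298e-03, -4.05965523e-06]), 'tool_pos': array([0.1777664 , 0.59859922, 0.23016829]), 'tool_rot': array([-4.51949713e-01, -3.10841833e+00,  2.86668269e-03]), 'contact_force': array([-0.17487453,  0.09782484,  0.58137898]), 'wrist_torque': array([ 0.00658611,  0.00083078, -0.03506087]), 'grip_force': 0.0, 'opening': 0.08565619827646197}
```

View pics/top0.png

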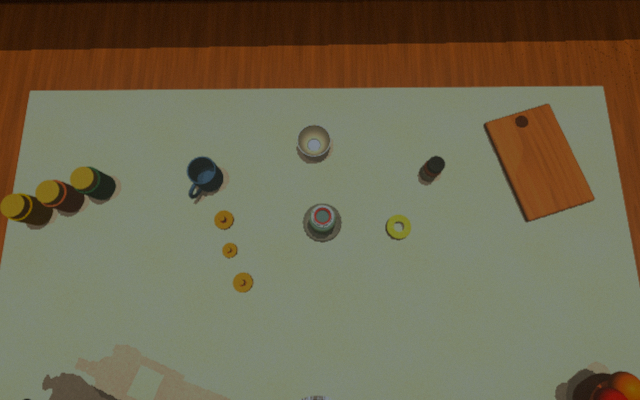

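View pics/side0.png

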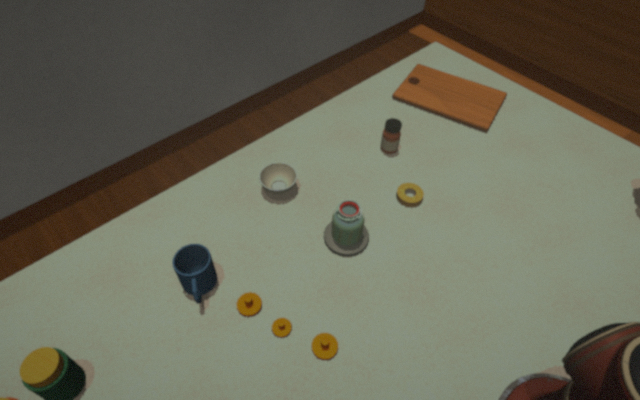

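The top view shows three disk candidates at (224,220), (230,250) and (243,282). The middle one, side pixel (282,327), is the smallest. The ring is at (399,227), the jar mouth at about (322,217), and the yellow-capped jars on the left are decoys.

```bash
cat > m.py <<'E'
from h import *
def blobs(img,lo,hi,roi,mn=30):
    hsv=cv2.cvtColor(img,cv2.COLOR_BGR2HSV);m=cv2.inRange(hsv,lo,hi);k=np.zeros_like(m);x0,y0,x1,y1=roi;k[y0:y1,x0:x1]=255;m&=k
    c,_=cv2.findContours(m,cv2.RETR_EXTERNAL,cv2.CHAIN_APPROX_NONE)
    return [(cv2.fitEllipse(q),cv2.contourArea(q),cv2.boundingRect(q)) for q in c if cv2.contourArea(q)>mn]
E
python3 - <<'E'
from m import *
t=shot('top');s=shot('side')
R={'top':(t,(190,195,430,300)),'side':(s,(230,170,440,370))}
for n,(d,roi) in R.items():
    for nm,lo,hi,z in(('disk',(10,150,80),(24,255,255),.0065),('ring',(22,90,70),(35,255,255),.0175),('gask',(165,60,60),(180,255,255),.107),('gask0',(0,60,60),(8,255,255),.107)):
        for e,a,b in blobs(d['color'],lo,hi,roi):
            print(n,nm,np.round(e[0],1),np.round(e[1],1),a,b,np.round(plane(d,*e[0],z)[:3],4))
A=cv2.resize(t['color'][190:300,200:290],None,fx=4,fy=4,interpolation=3);B=cv2.resize(t['color'][190:300,295:425],None,fx=3,fy=4,interpolation=3)
cv2.imwrite('pics/c1.png',np.hstack([A,B]))
E
```

```text
top disk [242.4 282.1] [18.1 18.9] 266.0 (233, 273, 20, 19) [0.3935 0.1958 0.0065]
top disk [229.4 249.8] [13.2 13.8] 141.0 (223, 243, 14, 15) [0.478  0.2335 0.0065]
top disk [223.5 219.4] [17.3 17.9] 241.0 (215, 211, 19, 18) [0.5605 0.2529 0.0065]
top ring [241.2 281.8] [16.6 19.3] 227.5 (232, 272, 20, 21) [0.394  0.1969 0.0175]
top ring [398.3 226.5] [23.4 24.3] 444.5 (386, 215, 25, 25) [ 0.5357 -0.2187  0.0175]
top gask0 [322.  215.7] [16.  16.4] 204.0 (314, 208, 17, 17) [ 0.5507 -0.014   0.107 ]
side disk [324.4 345.9] [24.6 25. ] 481.5 (312, 333, 26, 26) [0.3919 0.1946 0.0065]
side disk [281.4 327.2] [17.5 18.1] 246.5 (273, 318, 18, 19) [0.4758 0.2331 0.0065]
side disk [248.7 304.1] [21.9 23.7] 407.0 (237, 293, 24, 23) [0.5587 0.2522 0.0065]
side disk [413.3 195.8] [11.3 15.7] 52.5 (405, 190, 17, 13) [ 0.5273 -0.2267  0.0065]
side disk [408.5 187.6] [ 5.9 17.1] 36.0 (399, 184, 20, 6) [ 0.553  -0.2384  0.0065]
side ring [409.7 192.7] [19.1 26.3] 387.0 (397, 183, 27, 21) [ 0.5349 -0.2192  0.0175]
side gask0 [348.9 208.6] [13.4 17.6] 79.0 (340, 201, 19, 15) [ 0.5502 -0.0162  0.107 ]
```

View pics/c1.png

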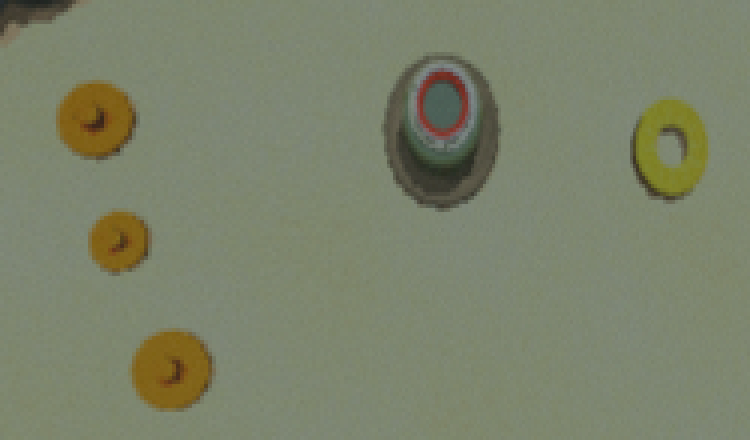

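The crop confirms it: the middle disk is clearly the smallest, at about (0.477, 0.2335). The mouth is at about (0.550, -0.015) and the ring at about (0.535, -0.219). Moving above the disk.

Emit:
play_rows(
  series=[
    [0.5,[-0.87,-0.59,0.3],[0,0,0]],
    [0.5,[-0.87,-0.59,0.3],[0,0,0]],
    [0.5,[-0.87,-0.59,0.3],[0,0,0]],
    [0.5,[-0.87,-0.59,0.3],[0,0,0]],
    [0.5,[-0.87,-0.59,0.3],[0,0,0]],
    [0.5,[-0.87,-0.59,0.3],[0,0,0]],
    [0.5,[-0.87,-0.59,0.3],[0,0,0]],
    [0.5,[-0.87,-0.59,0.3],[0,0,0]],
  ],
  force=25,
)

```text
t: 1.2
tool_pos: [0.4452, 0.2723, 0.1109]
tool_rot: [0.452, 3.109, 0.0]
contact_force: [0.2, 0.2, -0.4]
opening: 0.0426
grip_force: 0.0
```

```bash
cat > d.py <<'E'
import sys
from h import *
from scipy.spatial.transform import Rotation as Ro
def go(x,y,z):
    o=ctrl.get_obs();R=Ro.from_rotvec(o['tool_rot']).as_matrix()
    print('t',round(o['t'],2),'pos',np.round(o['tool_pos'],4),'z',np.round(R[:,2],3),'x',np.round(R[:,0],3),'q6',round(o['q'][5],3),'F',np.round(o['contact_force'],1),'M',np.round(o['wrist_torque'],2),'open',round(o['opening'],4),'g',round(o['grip_force'],1))
    print('units',np.round(R.T@(np.array([x,y,z])-o['tool_pos'])/.05,3), 'level turn units',np.round(R.T@np.cross(R[:,2],[0,0,-1])/np.radians(8),3))
if __name__=='__main__': go(*map(float,sys.argv[1:4]))
E
python3 d.py .477 .2335 .05
```

```text
t 1.2 pos [0.4452 0.2723 0.1109] z [ 0.  0. -1.] x [-0.959  0.285 -0.   ] q6 -0.876 F [ 0.2  0.2 -0.4] M [ 0.02 -0.02  0.01] open 0.0426 g 0.0
units [-0.83  -0.563  1.217] level turn units [ 0.002  0.002 -0.   ]
```

Emit:
play_rows(
  series=[
    [0.5,[-0.415,-0.28,0.6],[0,0,0]],
    [0.5,[-0.415,-0.28,0.6],[0,0,0]],
    [0.5,[0,0,0],[0,0,0]],
    [0.5,[0,0,0],[0,0,0]],
  ],
)

```text
t: 1.7
tool_pos: [0.4763, 0.2356, 0.052]
tool_rot: [0.452, 3.108, 0.001]
contact_force: [0.0, 0.5, 0.1]
opening: 0.0425
grip_force: 0.0
```

Run:
```python
from d import *
go(.477,.2335,.01)
s=shot('side');t=shot('top')
for d,r in((s,(220,260,330,360)),(t,(180,190,290,290))): pass
A=cv2.resize(s['color'][270:370,230:330],None,fx=4,fy=4);B=cv2.resize(t['color'][200:300,180:280],None,fx=4,fy=4)
cv2.imwrite('pics/c2.png',np.hstack([A,B]))
```

```text
t 1.7 pos [0.4763 0.2356 0.052 ] z [ 0.001  0.001 -1.   ] x [-0.959  0.285 -0.   ] q6 -0.963 F [0.  0.5 0.1] M [-0.01  0.02 -0.02] open 0.0425 g 0.0
units [-0.025 -0.037  0.84 ] level turn units [ 0.005  0.003 -0.   ]
```

View pics/c2.png

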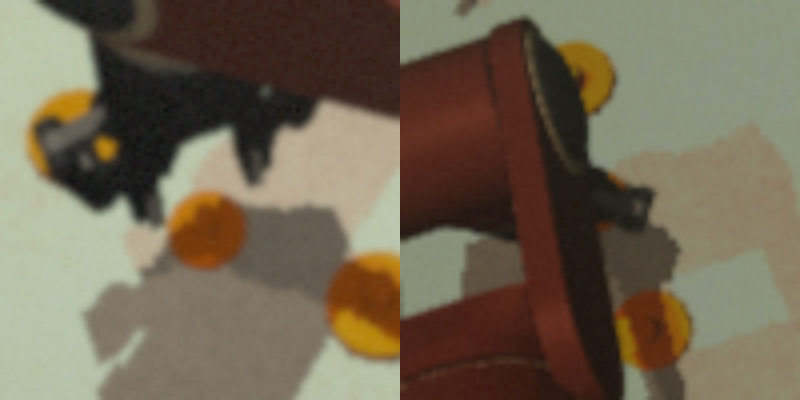

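The side crop shows the fingers at about (267,322) and (294,314), straddling the small disk at (282,327). Descending to grasp.

Emit:
play_rows(
  series=[
    [0.5,[-0.02,-0.035,0.4],[0,0,0]],
    [0.5,[0,0,0.4],[0,0,0]],
    [0.5,[0,0,0.03],[0,0,0]],
    [0.0,[0,0,0],[0,0,0]],
    [0.0,[0,0,0],[0,0,0]],
    [0.0,[0,0,0],[0,0,0]],
    [0.0,[0,0,0],[0,0,0]],
  ],
)

```text
t: 2.68
tool_pos: [0.4776, 0.2338, 0.0113]
tool_rot: [0.452, 3.107, 0.002]
contact_force: [-1.2, 1.7, 6.5]
opening: 0.0104
grip_force: 24.7
```

```bash
python3 d.py .477 .2335 .01
```

```text
t 2.67 pos [0.4776 0.2338 0.0113] z [ 0.002  0.001 -1.   ] x [-0.959  0.285 -0.002] q6 -0.967 F [-1.2  1.7  6.5] M [0.19 0.32 0.07] open 0.0104 g 24.7
units [ 0.011 -0.009  0.026] level turn units [ 0.012  0.011 -0.   ]
```

Emit:
play_rows(
  series=[
    [0.0,[0,0,-0.3],[0,0,0]],
    [0.0,[0,0,-0.7],[0,0,0]],
    [0.0,[0,0,-1],[0,0,0]],
    [0.0,[0,0,-0.9],[0,0,0]],
    [0.0,[-0.47,-0.727,0],[0,0,0]],
    [0.0,[-0.47,-0.727,0],[0,0,0]],
    [0.0,[-0.47,-0.727,0],[0,0,0]],
    [0.0,[-0.47,-0.727,0],[0,0,0]],
  ],
)

```text
t: 3.68
tool_pos: [0.5255, 0.0655, 0.1555]
tool_rot: [0.452, 3.108, -0.0]
contact_force: [0.8, 0.5, -0.3]
opening: 0.0105
grip_force: 24.5
```

Emit:
play_rows(
  series=[
    [0.0,[-0.47,-0.727,0],[0,0,0]],
    [0.0,[-0.47,-0.727,0],[0,0,0]],
    [0.0,[0,0,0],[0,0,0]],
    [0.0,[0,0,0],[0,0,0]],
  ],
)

```text
t: 4.18
tool_pos: [0.5494, -0.0159, 0.155]
tool_rot: [-0.453, -3.109, -0.0]
contact_force: [0.4, 0.7, 0.0]
opening: 0.0104
grip_force: 24.5
```

Run:
```python
from m import *
from d import go
go(.5505,-.015,.13)
s=shot('side');t=shot('top')
for n,d,roi in(('top',t,(280,150,370,260)),('side',s,(290,120,420,270))):
    for nm,lo,hi,z in(('disk',(8,130,50),(26,255,255),.1505),('gask0',(0,60,60),(7,255,255),.107)):
        for e,a,b in blobs(d['color'],lo,hi,roi,15):
            print(n,nm,np.round(e[0],1),np.round(e[1],1),a,b,np.round(plane(d,*e[0],z)[:3],4))
A=cv2.resize(s['color'][150:250,300:400],None,fx=4,fy=4);B=cv2.resize(t['color'][150:250,270:370],None,fx=4,fy=4)
cv2.imwrite('pics/c3.png',np.hstack([A,B]))
```

```text
t 4.17 pos [ 0.5494 -0.0159  0.155 ] z [-0.  0. -1.] x [-0.958  0.285  0.   ] q6 -1.446 F [0.4 0.7 0. ] M [-0.01 -0.01  0.03] open 0.0104 g 24.5
units [-0.016  0.024  0.5  ] level turn units [ 0.002 -0.002 -0.   ]
top disk [301.1 259.6] [17.2 39.3] 61.5 (280, 248, 37, 12) [0.441  0.0353 0.1505]
top disk [321.8 218.1] [ 6.3 10.3] 18.5 (316, 217, 13, 6) [ 0.5371 -0.0132  0.1505]
top disk [326.  197.2] [ 8.  29.9] 36.0 (311, 191, 32, 13) [ 0.5874 -0.0236  0.1505]
top disk [302.4 193.6] [6.5 9.5] 25.5 (299, 189, 8, 10) [0.5968 0.0325 0.1505]
top disk [310.4 158.2] [ 4.4 12.2] 15.5 (304, 156, 14, 5) [0.685  0.0132 0.1505]
top gask0 [322.1 215.2] [15.5 16. ] 23.0 (314, 217, 17, 8) [ 0.5519 -0.0143  0.107 ]
top gask0 [324.4 178.6] [41.5 56.5] 1616.5 (299, 156, 52, 46) [ 0.6453 -0.0211  0.107 ]
top gask0 [320.  203.6] [ 75.8 121.5] 2550.0 (280, 153, 82, 107) [ 0.581  -0.0094  0.107 ]
side disk [350.8 198.3] [12.1 15.1] 90.5 (343, 191, 17, 14) [ 0.544  -0.0114  0.1505]
side disk [408.9 193.5] [19.9 23. ] 354.0 (398, 184, 22, 21) [ 0.4745 -0.1109  0.1505]
side gask0 [342.5 206.1] [4.5 8.9] 20.0 (340, 202, 7, 10) [ 0.5642 -0.0106  0.107 ]
side gask0 [403.4 122. ] [5. 8.] 18.0 (400, 120, 8, 6) [ 0.6612 -0.3176  0.107 ]
```

View pics/c3.png

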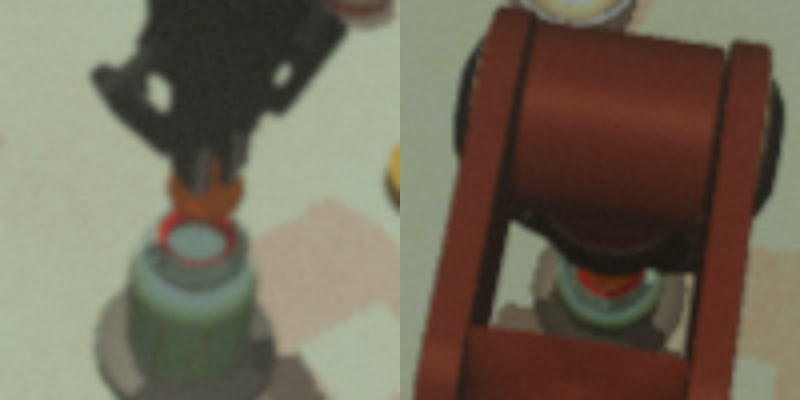

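The side crop shows the disk held roughly level above the gasket, with the disk at about (351,198) and the mouth at about (349,209). Lowering gently.

Emit:
play_rows(
  series=[
    [0.0,[-0.015,0.025,0.3],[0,0,0]],
    [0.0,[0,0,0.3],[0,0,0]],
    [0.0,[0,0,0.05],[0,0,0]],
    [0.0,[0,0,0.03],[0,0,0]],
    [0.0,[0,0,0],[0,0,0]],
  ],
)

```text
t: 4.9
tool_pos: [0.5509, -0.0151, 0.121]
tool_rot: [0.452, 3.109, -0.0]
contact_force: [0.4, -0.5, -0.6]
opening: 0.0107
grip_force: 24.5
```

Run:
```python
from m import *
from d import go
go(.5505,-.015,.118)
s=shot('side')
for nm,lo,hi,z in(('disk',(8,130,50),(26,255,255),.113),('gask0',(0,60,60),(7,255,255),.107)):
        for e,a,b in blobs(s['color'],lo,hi,(320,170,380,240),10):
            print(nm,np.round(e[0],1),np.round(e[1],1),a,b,np.round(plane(s,*e[0],z)[:3],4))
cv2.imwrite('pics/c4.png',cv2.resize(s['color'][180:240,310:390],None,fx=8,fy=8,interpolation=3))
```

```text
t 4.9 pos [ 0.5509 -0.0151  0.121 ] z [ 0. -0. -1.] x [-0.959  0.285 -0.   ] q6 -1.444 F [ 0.4 -0.5 -0.6] M [ 0.02 -0.03  0.04] open 0.0107 g 24.5
units [0.008 0.    0.059] level turn units [ 0.     0.001 -0.   ]
disk [349.2 208.3] [12.3 16.2] 101.5 (341, 201, 18, 14) [ 0.5472 -0.0136  0.113 ]
```

View pics/c4.png

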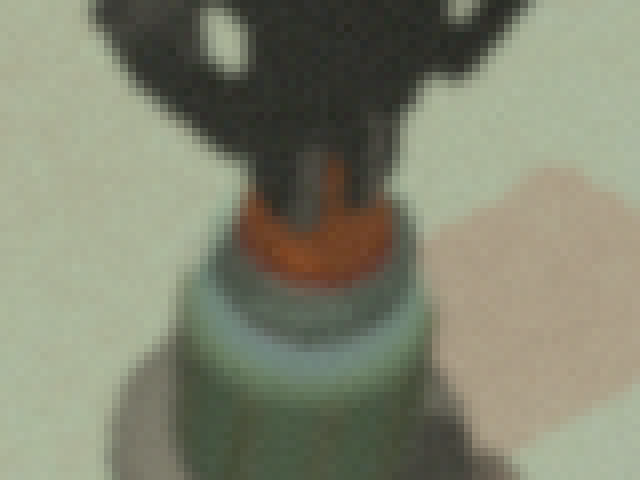

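The disk sits at about (349,208) over the mouth with no contact yet. Continuing down.

Emit:
play_rows(
  series=[
    [0.0,[0,0,0.02],[0,0,0]],
    [0.0,[0,0,0.02],[0,0,0]],
    [0.0,[0,0,0],[0,0,0]],
  ],
)

```text
t: 5.32
tool_pos: [0.5507, -0.0151, 0.1188]
tool_rot: [0.452, 3.109, 0.0]
contact_force: [0.3, 0.0, 0.1]
opening: 0.0101
grip_force: 24.5
```

Emit:
play_rows(
  series=[
    [0.0,[0,0,0.015],[0,0,0]],
    [0.0,[0,0,0],[0,0,0]],
  ],
)

```text
t: 5.58
tool_pos: [0.5508, -0.0151, 0.1182]
tool_rot: [0.452, 3.109, -0.0]
contact_force: [-0.3, -0.1, 1.5]
opening: 0.0104
grip_force: 24.6
```

```bash
python3 d.py .5505 -.015 .118
```

```text
t 5.58 pos [ 0.5508 -0.0151  0.1182] z [ 0. -0. -1.] x [-0.959  0.285 -0.   ] q6 -1.444 F [-0.3 -0.1  1.5] M [0.05 0.08 0.01] open 0.0104 g 24.6
units [0.007 0.001 0.004] level turn units [-0.     0.001  0.   ]
```

Contact came at TCP z 0.118, which is where the gasket should be (contact on the lip would have come at 0.121). So the disk dropped in. A small press, then release.

Emit:
play_rows(
  series=[
    [0.0,[0,0,0.015],[0,0,0]],
    [0.0,[0,0,0],[0,0,0]],
  ],
)

```text
t: 5.82
tool_pos: [0.5509, -0.0151, 0.1178]
tool_rot: [0.452, 3.109, -0.0]
contact_force: [-1.6, 0.1, 2.5]
opening: 0.0103
grip_force: 24.7
```

Emit:
play_rows(
  series=[
    [0.35,[0,0,-0.01],[0,0,0]],
    [0.35,[0,0,0],[0,0,0]],
    [0.35,[0,0,0],[0,0,0]],
    [0.35,[0,0,-0.3],[0,0,0]],
    [0.35,[0,0,-0.7],[0,0,0]],
    [0.4,[0,0,-1],[0,0,0]],
    [0.6,[0,0,-0.5],[0,0,0]],
  ],
)

```text
t: 6.7
tool_pos: [0.5522, -0.0153, 0.2478]
tool_rot: [0.451, 3.103, -0.0]
contact_force: [0.8, 0.1, -0.8]
opening: 0.0505
grip_force: 0.0
```

```bash
python3 d.py .535 -.219 .12
```

```text
t 6.7 pos [ 0.5522 -0.0153  0.2478] z [ 0.006 -0.001 -1.   ] x [-0.959  0.285 -0.006] q6 -1.445 F [ 0.8  0.1 -0.8] M [ 0.03  0.04 -0.04] open 0.0505 g 0.0
units [-0.816 -4.005  2.557] level turn units [0.006 0.044 0.   ]
```

Emit:
play_rows(
  series=[
    [1,[-0.163,-0.8,0.2],[0,0,0]],
    [1,[-0.163,-0.8,0.2],[0,0,0]],
    [1,[-0.163,-0.8,0.2],[0,0,0]],
    [1,[-0.163,-0.8,0.4],[0,0,0]],
    [1,[-0.163,-0.8,0.5],[0,0,0]],
  ],
)

```text
t: 7.32
tool_pos: [0.5335, -0.2202, 0.1694]
tool_rot: [0.452, 3.106, -0.002]
contact_force: [0.2, -0.1, 0.7]
opening: 0.0854
grip_force: 0.0
```

Emit:
play_rows(
  series=[
    [1,[0,0,0.2],[0,0,-1]],
    [1,[0,0,0.2],[0,0,-1]],
    [1,[0,0,0.2],[0,0,-1]],
    [1,[0,0,0.2],[0,0,-1]],
    [1,[0,0,0.2],[0,0,-1]],
    [1,[0,0,0],[0,0,-1]],
    [1,[0,0,0],[0,0,-1]],
    [1,[0,0,0],[0,0,-1]],
  ],
)

```text
t: 8.32
tool_pos: [0.5334, -0.2187, 0.1191]
tool_rot: [-1.27, 2.872, -0.002]
contact_force: [-0.6, 0.2, 0.3]
opening: 0.0855
grip_force: 0.0
```

Run:
```python
from m import *
from d import go
go(.535,-.219,.05)
s=shot('side');t=shot('top')
for n,d,roi in (('side',s,(320,170,380,240)),('top',t,(300,190,345,240))):
  for nm,lo,hi,z in(('disk',(8,130,50),(26,255,255),.1135),('gask0',(0,60,60),(7,255,255),.107)):
        for e,a,b in blobs(d['color'],lo,hi,roi,10):
            print(n,nm,np.round(e[0],1),np.round(e[1],1),a,b,np.round(plane(d,*e[0],z)[:3],4))
A=cv2.resize(s['color'][180:240,310:370],None,fx=6,fy=6,interpolation=3);B=cv2.resize(s['color'][150:210,380:440],None,fx=6,fy=6,interpolation=3)
cv2.imwrite('pics/c5.png',np.hstack([A,B]))
```

```text
t 8.32 pos [ 0.5334 -0.2187  0.1191] z [ 0.001 -0.001 -1.   ] x [-0.673 -0.74  -0.   ] q6 -2.922 F [-0.6  0.2  0.3] M [-0.01 -0.02  0.03] open 0.0855 g 0.0
units [-0.017 -0.026  1.382] level turn units [-0.01   0.002  0.   ]
side disk [348.9 207.4] [13.6 17.2] 182.0 (340, 200, 18, 15) [ 0.5492 -0.0145  0.1135]
top disk [322.3 215.4] [15.  15.4] 180.5 (315, 208, 16, 16) [ 0.5504 -0.0147  0.1135]
```

View pics/c5.png

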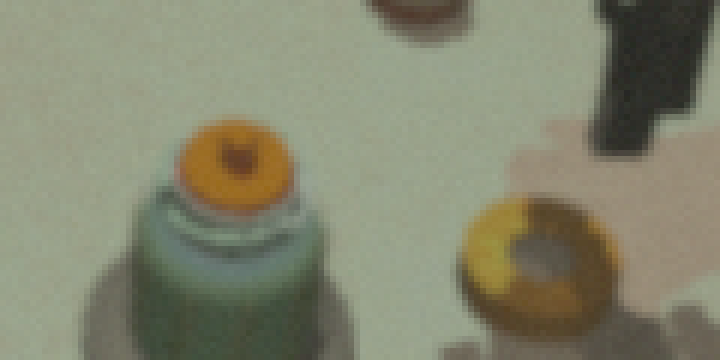

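The disk sits flat and centred at (349,207), and the ring at (409,193) hasn't moved. Descending onto the ring.

Emit:
play_rows(
  series=[
    [1,[-0.02,-0.03,0.5],[0,0,0]],
    [1,[-0.01,-0.01,0.6],[0,0,0]],
    [1,[0,0,0.6],[0,0,0]],
    [1,[0,0,0.5],[0,0,0]],
    [1,[0,0,0.15],[0,0,0]],
    [1,[0,0,0],[0,0,0]],
  ],
)

```text
t: 9.18
tool_pos: [0.5355, -0.2188, 0.0007]
tool_rot: [-1.263, 2.877, -0.0]
contact_force: [0.7, -1.1, 0.0]
opening: 0.0853
grip_force: 0.0
```

```bash
python3 d.py .5353 -.219 0
```

```text
t 9.18 pos [ 0.5355 -0.2188  0.0007] z [ 0. -0. -1.] x [-0.677 -0.736 -0.   ] q6 -2.914 F [ 0.7 -1.1  0. ] M [0.03 0.01 0.02] open 0.0853 g 0.0
units [0.007 0.    0.013] level turn units [-0.  0. -0.]
```

Emit:
play_rows(
  series=[
    [0.5,[0,0,0.02],[0,0,0]],
    [0.5,[0,0,0],[0,0,0]],
    [0.5,[0,0,0],[0,0,0]],
    [0.5,[0,0,0],[0,0,0]],
  ],
  force=30,
)

```text
t: 9.68
tool_pos: [0.5366, -0.2194, 0.0012]
tool_rot: [-1.263, 2.874, -0.004]
contact_force: [-0.9, -0.1, 6.4]
opening: 0.064
grip_force: 33.8
```

```bash
python3 d.py .5353 -.219 0
```

```text
t 9.68 pos [ 0.5366 -0.2194  0.0012] z [ 0.003 -0.001 -1.   ] x [-0.676 -0.737 -0.001] q6 -2.915 F [-0.9 -0.1  6.4] M [ 0.06  0.12 -0.03] open 0.064 g 33.8
units [0.013 0.025 0.023] level turn units [-0.021  0.005 -0.   ]
```

Emit:
play_rows(
  series=[
    [0.5,[0,0,-0.3],[0,0,0]],
    [0.5,[0,0,-0.8],[0,0,0]],
    [0.5,[0,0,-1],[0,0,0]],
    [0.5,[0,0,-1],[0,0,0]],
    [0.5,[-0.642,0.512,0],[0,0,0]],
    [0.5,[-0.642,0.512,0],[0,0,0]],
    [0.5,[-0.642,0.512,0],[0,0,0]],
    [0.5,[-0.642,0.512,0],[0,0,0]],
  ],
)

```text
t: 10.68
tool_pos: [0.5463, -0.0535, 0.1548]
tool_rot: [-1.264, 2.876, -0.0]
contact_force: [-0.4, 0.4, -1.0]
opening: 0.0639
grip_force: 33.6
```

Emit:
play_rows(
  series=[
    [0.5,[-0.642,0.512,0],[0,0,0]],
    [0.5,[0,0,0],[0,0,0]],
    [0.5,[0,0,0],[0,0,0]],
  ],
)

```text
t: 11.05
tool_pos: [0.5494, -0.0141, 0.1546]
tool_rot: [1.265, -2.876, 0.001]
contact_force: [1.1, 1.0, -0.2]
opening: 0.0638
grip_force: 33.6
```

Run:
```python
from m import *
from d import go
go(.5509,-.0151,.13)
s=shot('side');t=shot('top')
for e,a,b in blobs(s['color'],(12,90,50),(35,255,255),(300,120,420,240),20):
    print(np.round(e[0],1),np.round(e[1],1),a,b,np.round(plane(s,*e[0],.172)[:3],4))
print(proj(s,(.5509,-.0151,.1725)),proj(s,(.5509,-.0151,.155)),proj(s,(.5509,-.0151,.11)))
cv2.imwrite('pics/c6.png',cv2.resize(s['color'][140:240,290:410],None,fx=6,fy=6,interpolation=3))
```

```text
t 11.05 pos [ 0.5494 -0.0141  0.1546] z [ 0.    -0.001 -1.   ] x [-0.676 -0.737  0.   ] q6 -2.56 F [ 1.1  1.  -0.2] M [ 0.01 -0.   -0.02] open 0.0638 g 33.6
units [-0.005 -0.036  0.491] level turn units [-0.003 -0.002 -0.   ]
[350.7 194.1] [27.4 35.6] 328.0 (336, 180, 31, 36) [ 0.5401 -0.0051  0.172 ]
(np.float64(350.56860370708887), np.float64(188.35355710203225)) (np.float64(349.9527558360002), np.float64(194.00508493631784)) (np.float64(348.4505564803762), np.float64(207.79050479324977))
```

View pics/c6.png

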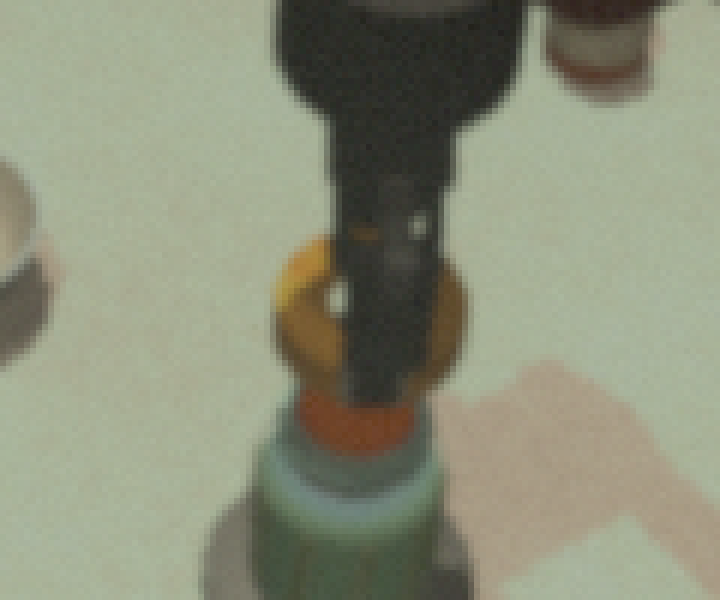

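The ring is level and upright above the knob, spanning columns 336–367 and centred at about 351 against about 350.4 expected, so it's roughly 0.6 mm off along +x. Correcting and lowering.

Emit:
play_rows(
  series=[
    [0.5,[-0.017,-0.036,0.2],[0,0,0]],
    [0.5,[0,0,0.25],[0,0,0]],
    [0.5,[0,0,0.25],[0,0,0]],
    [0.5,[0,0,0.1],[0,0,0]],
    [0.5,[0,0,0],[0,0,0]],
  ],
)

```text
t: 11.78
tool_pos: [0.551, -0.0144, 0.1135]
tool_rot: [1.264, -2.875, -0.001]
contact_force: [0.7, -0.5, -1.1]
opening: 0.0635
grip_force: 33.6
```

Emit:
play_rows(
  series=[
    [0.5,[0,0,0.03],[0,0,0]],
    [0.5,[0,0,0.03],[0,0,0]],
    [0.5,[0,0,0],[0,0,0]],
  ],
)

```text
t: 12.15
tool_pos: [0.5515, -0.0144, 0.1114]
tool_rot: [-1.264, 2.876, -0.0]
contact_force: [-0.5, 0.6, -1.1]
opening: 0.0637
grip_force: 33.6
```

```bash
python3 d.py .5513 -.0147 .11
```

```text
t 12.15 pos [ 0.5515 -0.0144  0.1114] z [ 0. -0. -1.] x [-0.676 -0.737 -0.   ] q6 -2.56 F [-0.5  0.6 -1.1] M [-0.01 -0.    0.01] open 0.0637 g 33.6
units [0.007 0.    0.029] level turn units [-0.002  0.001  0.   ]
```

Emit:
play_rows(
  series=[
    [0.5,[0,0,0.03],[0,0,0]],
    [0.5,[0,0,0.02],[0,0,0]],
    [0.5,[0,0,0],[0,0,0]],
  ],
)

```text
t: 12.52
tool_pos: [0.5514, -0.0144, 0.1086]
tool_rot: [1.264, -2.876, -0.0]
contact_force: [0.1, 0.5, -1.6]
opening: 0.0638
grip_force: 33.6
```

Emit:
play_rows(
  series=[
    [0.5,[0,0,0.02],[0,0,0]],
    [0.5,[0,0,0],[0,0,0]],
  ],
)

```text
t: 12.78
tool_pos: [0.5514, -0.0145, 0.1077]
tool_rot: [1.264, -2.876, -0.0]
contact_force: [-0.8, 0.3, -1.9]
opening: 0.0638
grip_force: 33.6
```

Emit:
play_rows(
  series=[
    [0.5,[0,0,0.02],[0,0,0]],
    [0.5,[0,0,0],[0,0,0]],
  ],
)

```text
t: 13.02
tool_pos: [0.5514, -0.0145, 0.1067]
tool_rot: [1.264, -2.876, -0.0]
contact_force: [0.5, 0.4, -0.7]
opening: 0.0637
grip_force: 33.6
```

Emit:
play_rows(
  series=[
    [0.5,[0,0,0.02],[0,0,0]],
    [0.5,[0,0,0.02],[0,0,0]],
    [0.5,[0,0,0],[0,0,0]],
  ],
)

```text
t: 13.4
tool_pos: [0.5515, -0.0145, 0.105]
tool_rot: [-1.264, 2.876, -0.0]
contact_force: [-0.6, 0.9, -0.1]
opening: 0.0637
grip_force: 33.7
```

Emit:
play_rows(
  series=[
    [0.5,[0,0,0.02],[0,0,0]],
    [0.5,[0,0,0],[0,0,0]],
  ],
)

```text
t: 13.65
tool_pos: [0.5516, -0.0145, 0.1049]
tool_rot: [1.264, -2.876, 0.0]
contact_force: [-3.1, 0.0, 6.5]
opening: 0.064
grip_force: 34.2
```

Emit:
play_rows(
  series=[
    [0.5,[0,0,0.02],[0,0,0]],
    [0.5,[0,0,0],[0,0,0]],
  ],
)

```text
t: 13.9
tool_pos: [0.5517, -0.0145, 0.1048]
tool_rot: [1.264, -2.876, -0.0]
contact_force: [-6.8, 1.0, 9.9]
opening: 0.0641
grip_force: 34.6
```

The lugs rest on the ridges 6 mm below the lip. Easing the side load, then starting to turn clockwise.

Emit:
play_rows(
  series=[
    [0.5,[0.011,0.012,-0.02],[0,0,0]],
    [0.5,[0,0,0.005],[0,0,0.5]],
    [0.5,[0,0,0.011],[0,0,1]],
    [0.5,[0,0,0.011],[0,0,1]],
  ],
)

```text
t: 14.4
tool_pos: [0.552, -0.0147, 0.1036]
tool_rot: [-0.738, 3.05, -0.002]
contact_force: [0.3, -0.2, 3.3]
opening: 0.0636
grip_force: 34.0
```

```bash
python3 d.py .551 -.0147 .1
```

```text
t 14.4 pos [ 0.552  -0.0147  0.1036] z [ 0.003 -0.001 -1.   ] x [-0.889 -0.457 -0.003] q6 -2.207 F [ 0.3 -0.2  3.3] M [-0.06 -0.17  0.04] open 0.0636 g 34.0
units [0.017 0.008 0.071] level turn units [-0.015  0.019 -0.   ]
```

Emit:
play_rows(
  series=[
    [0.5,[0,0,0.013],[0,0,1]],
    [0.5,[0,0,0.012],[0,0,1]],
    [0.5,[0,0,0.011],[0,0,1]],
  ],
)

```text
t: 14.78
tool_pos: [0.5521, -0.0149, 0.102]
tool_rot: [-0.088, 3.137, -0.002]
contact_force: [0.0, -1.1, 3.5]
opening: 0.064
grip_force: 34.1
```

```bash
python3 d.py .551 -.0147 .1
```

```text
t 14.78 pos [ 0.5521 -0.0149  0.102 ] z [ 0.004 -0.001 -1.   ] x [-0.998 -0.056 -0.004] q6 -1.788 F [ 0.  -1.1  3.5] M [-0.11 -0.17  0.02] open 0.064 g 34.1
units [0.023 0.004 0.04 ] level turn units [-0.008  0.026  0.   ]
```

Emit:
play_rows(
  series=[
    [0.5,[0,0,0.012],[0,0,1]],
    [0.5,[0,0,0.011],[0,0,1]],
    [0.5,[0,0,0.011],[0,0,1]],
  ],
)

```text
t: 15.15
tool_pos: [0.5522, -0.0149, 0.1004]
tool_rot: [0.566, 3.086, -0.001]
contact_force: [0.4, -0.8, 3.5]
opening: 0.064
grip_force: 34.1
```

```bash
python3 d.py .551 -.0147 .1
```

```text
t 15.15 pos [ 0.5522 -0.0149  0.1004] z [ 0.004 -0.001 -1.   ] x [-0.935  0.355 -0.004] q6 -1.369 F [ 0.4 -0.8  3.5] M [-0.18 -0.14  0.05] open 0.064 g 34.1
units [ 0.024 -0.004  0.009] level turn units [0.002 0.028 0.   ]
```

Emit:
play_rows(
  series=[
    [0.5,[0,0,0],[0,0,1]],
    [0.5,[0,0,0],[0,0,1]],
  ],
)

```text
t: 15.4
tool_pos: [0.5515, -0.0148, 0.0996]
tool_rot: [0.991, 2.979, -0.0]
contact_force: [-0.3, -0.1, 0.9]
opening: 0.0635
grip_force: 33.9
```

```bash
python3 d.py .551 -.0147 .1
```

```text
t 15.4 pos [ 0.5515 -0.0148  0.0996] z [ 0.002 -0.001 -1.   ] x [-0.801  0.599 -0.002] q6 -1.09 F [-0.3 -0.1  0.9] M [-0.18 -0.07  0.  ] open 0.0635 g 33.9
units [ 0.01  -0.004 -0.008] level turn units [0.005 0.017 0.   ]
```

Emit:
play_rows(
  series=[
    [0.5,[0,0,0.015],[0,0,1]],
  ],
)

```text
t: 15.52
tool_pos: [0.5517, -0.0149, 0.0992]
tool_rot: [1.196, 2.902, 0.0]
contact_force: [0.0, -0.5, 4.9]
opening: 0.0637
grip_force: 34.1
```

```bash
python3 d.py .551 -.0147 .1
```

```text
t 15.53 pos [ 0.5517 -0.0149  0.0992] z [ 0.003 -0.001 -1.   ] x [-0.71   0.705 -0.003] q6 -0.95 F [ 0.  -0.5  4.9] M [-0.17  0.01  0.07] open 0.0637 g 34.1
units [ 0.013 -0.007 -0.016] level turn units [0.008 0.018 0.   ]
```

Emit:
play_rows(
  series=[
    [0.5,[0,0,0],[0,0,1]],
  ],
)

```text
t: 15.65
tool_pos: [0.5518, -0.0149, 0.0993]
tool_rot: [1.396, 2.811, 0.0]
contact_force: [0.7, -0.2, 4.0]
opening: 0.0637
grip_force: 34.1
```

```bash
python3 d.py .551 -.0147 .1
```

```text
t 15.65 pos [ 0.5518 -0.0149  0.0993] z [ 0.003 -0.001 -1.   ] x [-0.605  0.797 -0.003] q6 -0.811 F [ 0.7 -0.2  4. ] M [-0.19 -0.02  0.04] open 0.0637 g 34.1
units [ 0.013 -0.01  -0.013] level turn units [ 0.011  0.018 -0.   ]
```

Emit:
play_rows(
  series=[
    [0.5,[0,0,0],[0,0,1]],
  ],
)

```text
t: 15.78
tool_pos: [0.5518, -0.015, 0.0994]
tool_rot: [1.588, 2.707, 0.001]
contact_force: [0.9, -1.6, 3.5]
opening: 0.0642
grip_force: 34.1
```

```bash
python3 d.py .551 -.0147 .1
```

```text
t 15.78 pos [ 0.5518 -0.015   0.0994] z [ 0.003 -0.001 -1.   ] x [-0.488  0.873 -0.002] q6 -0.671 F [ 0.9 -1.6  3.5] M [-0.15  0.03  0.02] open 0.0642 g 34.1
units [ 0.013 -0.011 -0.013] level turn units [0.013 0.018 0.   ]
```

The flange has met the disk and z is holding at 0.0993. Turning on in single rows and watching z, force and torque.

Emit:
play_rows(
  series=[
    [0.5,[0,0,0],[0,0,1]],
  ],
)

```text
t: 15.9
tool_pos: [0.5516, -0.015, 0.0992]
tool_rot: [1.773, 2.59, 0.001]
contact_force: [0.9, -1.1, 2.6]
opening: 0.0641
grip_force: 33.9
```

```bash
python3 d.py .551 -.0147 .1
```

```text
t 15.9 pos [ 0.5516 -0.015   0.0992] z [ 0.002 -0.001 -1.   ] x [-0.362  0.932 -0.002] q6 -0.531 F [ 0.9 -1.1  2.6] M [-0.17  0.05  0.11] open 0.0641 g 33.9
units [ 0.009 -0.009 -0.017] level turn units [0.013 0.014 0.   ]
```

Emit:
play_rows(
  series=[
    [0.5,[0,0,0],[0,0,1]],
  ],
)

```text
t: 16.02
tool_pos: [0.5511, -0.0149, 0.0987]
tool_rot: [1.95, 2.461, -0.0]
contact_force: [-0.8, -0.9, 1.6]
opening: 0.0636
grip_force: 33.8
```

```bash
python3 d.py .551 -.0147 .1
```

```text
t 16.02 pos [ 0.5511 -0.0149  0.0987] z [ 0.001 -0.001 -1.   ] x [-0.229  0.973 -0.001] q6 -0.392 F [-0.8 -0.9  1.6] M [-0.18  0.18  0.18] open 0.0636 g 33.8
units [ 0.004 -0.001 -0.025] level turn units [0.006 0.009 0.   ]
```

Emit:
play_rows(
  series=[
    [0.5,[0,0,0],[0,0,1]],
  ],
)

```text
t: 16.15
tool_pos: [0.5509, -0.0149, 0.0983]
tool_rot: [2.117, 2.32, -0.001]
contact_force: [0.9, -1.3, -1.1]
opening: 0.0638
grip_force: 33.7
```

```bash
python3 d.py .551 -.0147 .1
```

```text
t 16.15 pos [ 0.5509 -0.0149  0.0983] z [ 0.001 -0.001 -1.   ] x [-0.091  0.996 -0.001] q6 -0.253 F [ 0.9 -1.3 -1.1] M [-0.18 -0.03  0.26] open 0.0638 g 33.7
units [ 0.004  0.003 -0.035] level turn units [0.004 0.008 0.   ]
```

The thread is pulling, about 1.1 mm so far, and torque is rising. Just a little more.

Emit:
play_rows(
  series=[
    [0.5,[0,0,0.01],[0,0,0.6]],
    [0.5,[0,0,0],[0,0,0]],
  ],
)

```text
t: 16.4
tool_pos: [0.5509, -0.0149, 0.0979]
tool_rot: [2.207, 2.234, -0.0]
contact_force: [-0.1, -1.6, 2.0]
opening: 0.0641
grip_force: 33.9
```

```bash
python3 d.py .551 -.0147 .1
```

```text
t 16.4 pos [ 0.5509 -0.0149  0.0979] z [ 0.001 -0.001 -1.   ] x [-0.012  1.    -0.001] q6 -0.173 F [-0.1 -1.6  2. ] M [-0.25  0.09 -0.16] open 0.0641 g 33.9
units [ 0.003  0.002 -0.042] level turn units [ 0.004  0.006 -0.   ]
```

Pulled down 1.4 mm, mid-range for finger-tight. Releasing and retreating.

Emit:
play_rows(
  series=[
    [0.85,[0,0,0],[0,0,0]],
    [1,[0,0,0],[0,0,0]],
    [1,[0,0,0],[0,0,0]],
    [1,[0,0,-0.2],[0,0,0]],
    [1,[0,0,-0.6],[0,0,0]],
    [1,[0,0,-1],[0,0,0]],
    [1,[0,0,-1],[0,0,0]],
  ],
)

```text
t: 17.27
tool_pos: [0.5505, -0.0144, 0.2397]
tool_rot: [2.208, 2.234, 0.0]
contact_force: [1.5, 0.1, -0.1]
opening: 0.0852
grip_force: 0.0
```

Emit:
play_rows(
  series=[
    [1,[-0.9,0,0],[0,0,0]],
    [1,[-0.9,0,0],[0,0,0]],
    [1,[-0.9,0,0],[0,0,0]],
    [1,[-0.5,0,0],[0,0,0]],
    [1,[0,0,0],[0,0,0]],
  ],
)

```text
t: 17.9
tool_pos: [0.5524, -0.1759, 0.2384]
tool_rot: [2.211, 2.231, 0.0]
contact_force: [-0.7, 0.5, -0.0]
opening: 0.0856
grip_force: 0.0
```

Run:
```python
from m import *
from d import go
go(.55,-.015,.2)
s=shot('side');t=shot('top')
for n,d,roi in(('side',s,(310,150,390,240)),('top',t,(290,180,355,240))):
  for e,a,b in blobs(d['color'],(8,90,50),(35,255,255),roi,20): print(n,np.round(e[0],1),np.round(e[1],1),a,b,np.round(plane(d,*e[0],.115),4))
A=cv2.resize(s['color'][170:250,300:400],None,fx=4,fy=5,interpolation=3);B=cv2.resize(t['color'][170:250,270:370],None,fx=4,fy=5,interpolation=3)
cv2.imwrite('pics/c7.png',np.hstack([A,B]))
```

```text
t 17.9 pos [ 0.5524 -0.1759  0.2384] z [ 0.001 -0.    -1.   ] x [-0.009  1.    -0.   ] q6 -0.445 F [-0.7  0.5 -0. ] M [ 0.04 -0.   -0.01] open 0.0856 g 0.0
units [ 3.219 -0.021  0.767] level turn units [0.005 0.002 0.   ]
side [348.6 208.9] [27.1 30.1] 638.0 (334, 196, 31, 28) [ 0.5458 -0.0102  0.115 ]
top [321.9 215.3] [26.2 26.8] 549.0 (309, 202, 27, 27) [ 0.5503 -0.0138  0.115 ]
```

View pics/c7.png

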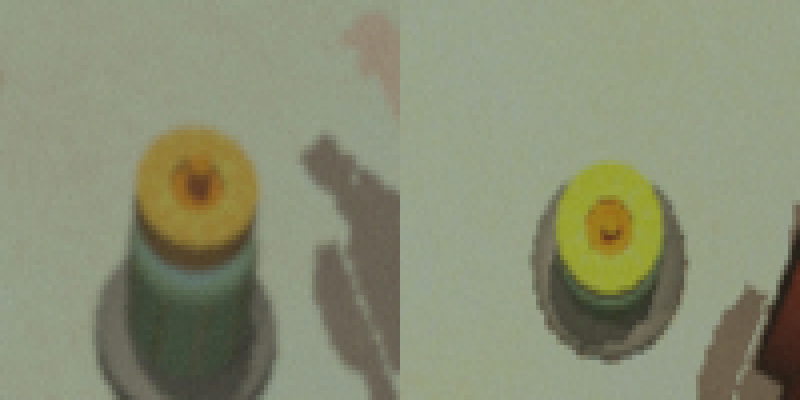

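The ring sits level and centred on the jar at side (349,209) and top (322,215), with the orange disk and knob visible through its hole. Handing in.

```bash
python3 -c "
from station import ctrl
print(ctrl.finish_job())"
```

```text
the job is handed in; nothing more can be done
None
```

The jar is closed and handed in at about 18 s: the disk is seated on the gasket and released, and the ring is screwed on about 1.4 mm past first contact with the disk, within the 1–2 mm finger-tight range, and still level on the jar after I let go; how firmly it clamps the disk was not tested.

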